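# Lock a block into the wedge planing board

## Task

Get the mahogany block with the rosewood end ready for planing: with the fingertips, push it along the planing board into the corner, its rosewood end up against the end stop and its side flat against the fence, and lock it there by pushing the loose wedge into the gap between the block and the slanting rail until it jams, its straight edge flush along the block, and stays tight when you let go. Only slide the block and the wedge along the board with steady pushes: do not pick them up, tip them or ram them, and leave the other things on the bench where they are.

Things in the scene. Friction and masses are not known exactly. Their poses are not given: they have to be found in the camera images.
- planing_board: Planing board screwed to the bench (fixed). Plywood deck 200 x 420 x 12 mm, long side along its y (robot's left at yaw 0), x away from the robot, yaw within 0.2 rad. Origin: underside of the deck; x of the deck -90 to 110 mm, y -210 to 210 mm. Far side: straight fence. Right end: dark end stop. Near side: slanting rail. The lane between them is open at the left.
- stop_corner (a point): Point on the deck's top where the working faces of fence and end stop meet (board x 50, y -165, z 12 mm); axes as the board's: x to the fence, y along the fence away from the stop, z up. In this frame: fence 150 mm long, y -25 to 125 mm, 20 mm high, face at x = 0; end stop from x = -57 to 23 mm, 20 mm high, face at y = 0.
- rail_mouth (a point): Left (open) end of the slanting rail's inner face, on the deck's top; axes as the board's. From here the face runs 285 mm in a straight line towards the board's -y, coming nearer to the fence by 1 in 6. The rail is 24 mm wide and 15 mm high above the deck.
- block: The workpiece: mahogany block with a darker rosewood end, 45 x 45 x 150 mm, lying on the deck 45 mm high, about 0.3 kg. Origin at the centre of its underside. Its long axis lies 22 degrees anticlockwise from this body's y axis; point block_center has the true axes.
- block_center (a point): Centre of the block's underside; y along the block (rosewood end at -75 mm, the end to push at +75 mm), x across it (sides at +-22.5 mm). Starts in the lane, 6 to 11 cm short of the stop, about 1 cm off the fence and up to 5 degrees askew. Home it lies at x = -22.5, y = 75 mm in stop_corner's frame, axes parallel.
- wedge: Loose pale wedge, 140 mm long, 18 mm high, about 70 g, flat along the rail at the lane's mouth. Origin: underside, mid-length; thick end (43 mm wide) at y = +70, thin end (20 mm) at -70, towards the stop; straight edge, for the block, at x = +15.8; other edge slants 1 in 6 like the rail. With the block home it comes tight with its origin near x = -61, y = 105 mm in stop_corner's frame.
- wedge_butt (a point): Middle of the wedge's thick end face, where it is pushed, 9 mm above the deck; axes as the wedge's. The wedge travels along the rail (1 in 6 towards the fence), 15 to 18 cm, and can press the block over to the fence, but may jam early if block or wedge is askew. About 15 N jams it and the taper holds. Tight, this end stands 25 mm out beyond the block.
- plane: Block plane, about 50 x 155 mm, 52 mm high, on the bench beyond the fence. Leave alone.
- tape: Roll of masking tape, 58 mm across, 46 mm high, on the bench beyond the board. Leave alone.
- caul: Softwood clamping caul, 40 x 55 x 32 mm, on the bench in front of the board. Leave alone.
- chip: Small mahogany chip block, 20 mm high, on the bench beyond the board's left end. Leave alone.
- wax: Round wax tin, 72 mm across, 33 mm high, on the bench in front of the board. Leave alone.
- mallet: Wooden mallet, about 240 mm long, 62 mm high, lying at the left of the board. Leave alone.
- cup: White cup, 66 mm across, 70 mm high, at the right of the board. Leave alone.

How it is judged:
At the end, for the whole second after the job is handed in: Block flat on the deck, within 2 mm of the fence, 2.5 mm of the end stop, 0.03 rad of parallel; wedge flat, origin 70 to 115 mm from the stop face along the fence, within 0.04 rad of parallel, pressing on block and board with over 1 N each by itself; both at rest (x of block_center in the frame of stop_corner above -0.0245 m and y of block_center in the frame of stop_corner below 0.0775 m and angle between the y axis of block_center and the y axis of stop_corner, either way round below 0.03 rad and z of each of block_center, wedge in the frame of stop_corner below 0.002 m and y of wedge in the frame of stop_corner between 0.07 and 0.115 m and angle between the y axis of wedge and the y axis of stop_corner, either way round below 0.04 rad and contact force between wedge and block above 1 N and contact force between wedge and planing_board above 1 N and linear speed of each of block, wedge below 0.005 m/s); the robot touches nothing.
It fails at once if the block or the wedge is lifted (more than 8 mm off the deck) (z of any of block_center, wedge in the frame of stop_corner above 0.008 m).
It fails at once if the block or the wedge is tipped (more than about 11 degrees) (angle between any of block_center, wedge's own z axis and vertical above 0.2 rad).
It fails at once if the block or the wedge is squeezed or rammed (more than 80 N from the fingers) (contact force between the fingers and block above 80 N or contact force between the fingers and wedge above 80 N).
It fails at once if another thing on the bench is moved by more than 20 mm (distance of any of plane, tape, caul, chip, wax, mallet, cup from where it was at the start of the episode above 0.02 m).
It also fails if it takes over 72 s, if anything falls off the work surface, if the arm or the gripper's body presses on something with over 40 N, if the wrist force passes 120 N, or if a joint passes its speed limit or range.

## Robot

A 6-joint arm with a two-finger parallel gripper is mounted at the origin on a cart in front of the work surface, level with it; the furniture and walls round the work are solid. World frame = base frame: x ahead of the robot, y to its left, z up, the work surface at z = 0. Lengths are in m, angles in rad, forces in N, time in s.
With the tool pointing down it reaches from about 0.3 to 0.85 m from the base axis. Payload 5.4 kg.
Tool frame: the origin (TCP) lies between the finger pads; the fingertips stand 19 mm ahead of it and the grasp point (between the pads) is the TCP; z points along the fingers, y is the line along which they close (so a half turn about z gives the same grasp; the last joint's range is limited). The gripper opens to 85 mm and grips with 20 to 120 N. Pads are 22 mm wide; open, the fingers measure 114 mm over their backs; the gripper's body (76 mm by 85 mm) begins 54 mm behind the grasp point. The pads swing forward as they close: fully open they stand 13 mm farther back than shut.
Start: joints at [0.967, 0.158, 1.597, -0, 1.386, -0.21], TCP at [0.221, 0.531, 0.25] pointing down, gripper open.
Joint ranges: [-2.91, 2.91], [-0.94, 2.29], [0.18, 2.7], [-1.29, 4.43], [0.17, 2.64], [-3, 3]. Speed limits (rad/s): [2.57, 2.57, 3.14, 3.14, 3.14, 3.14].

## Interface

Orientations are given as a unit quaternion [x, y, z, w].
In Python, from plant import arm, viewer gives the robot as it stands.
- The arm moves only by the tool servo_tool, never from a script. Its argument "moves" is a list of rows, each a list of 4 numbers: the shift along the tool's x, y, z in mm, then the turn about the tool's z in degrees. In form: [[x, y, z, roll], ...]. A call has 1 to 10 rows; each row shifts and turns the commanded pose from where the row before left it, along the tool's axes as they then stand; what a row does not reach is not made up. A row lasts 1/10 s, in which the tool goes at most 50 mm and 8.59 degrees, less where a joint would pass 70% of its speed; a pose out of reach is approached as far as the arm can. A call is refused whole if a number of a shift passes 50 or a number of a turn 8.59, either way. A call with a gripper value outside its range is refused whole. "grip" is the closure in counts, from 0 (fully open) to 255 (shut), set as the call begins (left out, the last holds). The fingers move at their own pace and stop on an object; "newtons" is the grip in N (left out, the last holds). Time passes only in rows, so rows that do not move let the fingers close. It gives the time, the measured TCP pose, the force, the opening and the grip force at its end, in the units of the state.
- arm.state(): the state, without advancing time (a new reading comes with each control period).
- viewer.camera(name): name is "scene" or "top" or "wrist"; returns a dict with "image" (420x560x3 uint8, red, green, blue), "depth" (420x560 float32, m along the optical axis (not along the pixel's ray), 0 where there is no reading), "fx", "fy", "cx", "cy" (pixels), "T" (4x4, takes a point from camera to world coordinates). Camera axes: x right, y down, z forward; pixel columns grow to the right and rows downward; lengths in m; the calibration is good to about 2 mm. A picture is of the moment at which its call begins.
- arm.hand_in(): hands the job in; it is judged then, once.
The state is a dict: "time": time; "qpos": joint angles; "qvel": joint speeds; "tau": joint torques, N m; "ee_pos": TCP position; "eef_rot": TCP orientation; "wrist_force": force on the tool from outside, world axes, zero at the start; "torque": the same for the moment, N m; "opening": finger opening in m; "grip_force": force on a finger pad.
Only numpy, scipy, OpenCV 4.12 (cv2) and the standard library are available. Lean on these libraries where they do the work, as an engineer would, in place of code of your own. Each camera call takes 0.05 s, during which the arm holds its last target. There are 200 camera calls.

## Working session

There is one attempt and no reset: what is moved stays moved. The work goes in short steps, Python scripts to look and compute and a tool call to move; the robot and the scene stay as the last step left them, time stands still between calls to the robot, and variables do not carry over. Pictures are saved under pics/ and viewed, at most 10 in all, crops included, and the job is handed in when it is done.

Besides the shell and the picture viewer there is one more tool, called after "Request:" as a command line: name --pt "numbers of a row" for each row, then --argument value for the rest. servo_tool: Moves the arm, as the interface text tells. Its arguments: {"type":"object","properties":{"moves":{"type":"array"},"grip":{"type":"number"},"newtons":{"type":"number"}},"required":["moves"]}

```bash
mkdir -p pics; ls; cat > h.py <<'E'
import numpy as np, cv2
from plant import arm, viewer
def snap(n,f):
    c=viewer.camera(n); cv2.imwrite(f'pics/{f}.png',c['image'][:,:,::-1]); np.savez(f'pics/{f}.npz',**c); return c
def world(c):
    d=c['depth']; v,u=np.mgrid[:d.shape[0],:d.shape[1]]
    P=np.stack([(u-c['cx'])/c['fx']*d,(v-c['cy'])/c['fy']*d,d],-1)
    return P@c['T'][:3,:3].T+c['T'][:3,3]
def ray(c,u,v,z):
    T=c['T']; r=T[:3,:3]@np.array([(u-c['cx'])/c['fx'],(v-c['cy'])/c['fy'],1]); o=T[:3,3]
    return o+r*(z-o[2])/r[2]
E
python3 - <<'E'
from h import *
s=arm.state(); print(s['ee_pos'],s['eef_rot'],s['opening'],s['time'])
for n in('top','scene'):
    c=snap(n,n+'0'); print(n,c['fx'],c['T'].round(3).tolist())
E
```

```text
pics
[0.22033934 0.53048685 0.24930027] [ 1.95651660e-01  9.80672998e-01 -8.75481269e-04 -3.62998581e-04] 0.08533366412686724 0.0
top 502.0014243877367 [[0.02, -0.998, 0.057, 0.51], [-1.0, -0.018, 0.025, 0.03], [-0.024, -0.058, -0.998, 1.455], [0.0, 0.0, 0.0, 1.0]]
scene 399.30427981694794 [[0.786, -0.324, 0.526, -0.125], [-0.618, -0.421, 0.664, -0.875], [0.006, -0.847, -0.532, 0.78], [0.0, 0.0, 0.0, 1.0]]
```

View pics/top0.png

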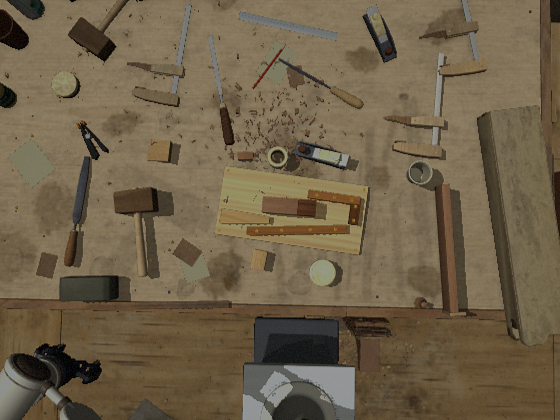

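View pics/scene0.png

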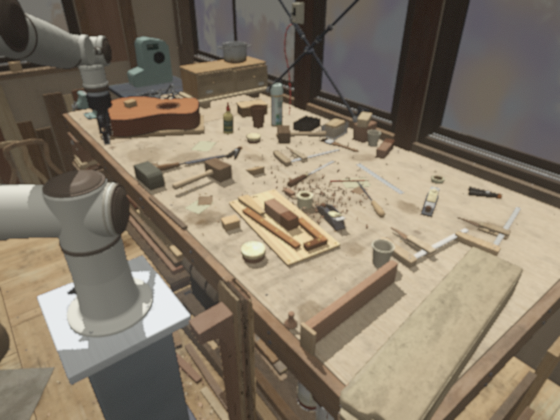

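The top view shows the board (corners about (224,168), (368,184), (362,254), (216,234)). The block is at (291,207) with its rosewood end on the right, the wedge at (245,217), the end stop at (354,208) and the rail at (298,230). Next I'll get coarse positions and plan the wrist view.

```bash
python3 - <<'E'
from h import *
c=dict(np.load('pics/top0.npz'))
for n,u,v,z in [('c1',224,168,.012),('c2',368,184,.012),('c3',362,254,.012),('c4',216,234,.012),('bl',263,205,.045),('br',326,209,.045),('wl',221,216,.03),('wr',272,219,.03),('fl',308,194,.032),('fr',360,200,.032)]: print(n,ray(c,u,v,z).round(4))
w=viewer.camera('wrist'); s=arm.state()
from scipy.spatial.transform import Rotation as R
Tt=np.eye(4);Tt[:3,:3]=R.from_quat(s['eef_rot']).as_matrix();Tt[:3,3]=s['ee_pos']
print((np.linalg.inv(Tt)@w['T']).round(3),w['fx']);print(Tt.round(3))
E
```

```text
c1 [0.7115 0.2262 0.012 ]
c2 [ 0.672  -0.1904  0.012 ]
c3 [ 0.471  -0.1753  0.012 ]
c4 [0.5198 0.2443 0.012 ]
bl [0.6038 0.1087 0.045 ]
br [ 0.5957 -0.0686  0.045 ]
wl [0.5712 0.2287 0.03  ]
wr [0.5654 0.0831 0.03  ]
fl [ 0.6383 -0.0178  0.032 ]
fr [ 0.6238 -0.1652  0.032 ]
[[ 0.001 -0.952 -0.307  0.078]
 [ 1.     0.001  0.001  0.001]
 [-0.001 -0.307  0.952 -0.124]
 [ 0.     0.     0.     1.   ]] 294.35876330306
[[-0.923  0.384 -0.001  0.22 ]
 [ 0.384  0.923 -0.001  0.531]
 [ 0.    -0.001 -1.     0.25 ]
 [ 0.     0.     0.     1.   ]]
```

Request:
servo_tool --pt "-40 -25 0 0" --pt "-40 -25 0 0" --pt "-40 -25 0 0" --pt "-40 -25 0 0" --pt "-40 -25 0 0" --pt "-40 -25 0 0" --pt "-40 -25 0 0" --pt "-40 -25 0 0" --pt "-40 -25 0 0" --pt "-40 -25 0 0" --grip 255

```text
time: 1.15
ee_pos: [0.4947, 0.1448, 0.2501]
eef_rot: [0.196, 0.981, 0.0, -0.0]
wrist_force: [0.1, 0.3, 0.2]
opening: -0.0001
grip_force: 0.0
```

Request:
servo_tool --pt "-38 -5 0 -5.5" --pt "-38 0 -20 -5.5" --pt "-38 0 -20 -5.5" --pt "0 0 0 0" --pt "0 0 0 0"

```text
time: 1.65
ee_pos: [0.6009, 0.1085, 0.2898]
eef_rot: [0.054, 0.999, 0.0, -0.0]
wrist_force: [-0.9, 0.2, -0.0]
opening: 0.0002
grip_force: 0.0
```

```bash
python3 - <<'E'
from h import *
c=snap('wrist','w1'); s=arm.state(); print(s['time'],s['ee_pos'],s['eef_rot'],s['wrist_force'])
E
```

```text
1.7 [0.59996185 0.10888148 0.28927942] [ 5.32310234e-02  9.98581635e-01  3.49744279e-05 -1.08388763e-03] [-0.2664783   0.99641314  0.78640938]
```

View pics/w1.png

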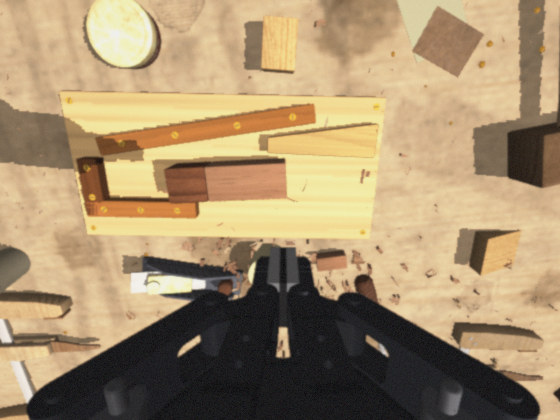

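The wrist view shows the whole lane: the end stop's face is near u=103, the fence face near v=202 and the block spans (166–286, 160–202). The rail's inner edge runs from (98,150) to (315,122), and the wedge is at (267–378, 125–157). I'll segment by height from the depth image.

```bash
cat >> h.py <<'E'
def rect(P,m,name):
    n,l,st,_=cv2.connectedComponentsWithStats(m.astype(np.uint8)); k=1+st[1:,4].argmax()
    p=P[l==k]; r=cv2.minAreaRect((p[:,:2]*1000).astype(np.float32))
    print(name,'n',st[k,4],'z',np.median(p[:,2]).round(4),'box',st[k,:4],'corners',cv2.boxPoints(r).round(1).tolist()); return r,p
E
python3 - <<'E'
from h import *
c=dict(np.load('pics/w1.npz')); P=world(c); z=P[...,2]; hsv=cv2.cvtColor(c['image'],cv2.COLOR_RGB2HSV)
roi=np.zeros(z.shape,bool); roi[90:240,60:388]=1
for n,p in [('block',(190,225)),('block',(180,260)),('fence',(209,130)),('stop',(180,91)),('rail',(126,200)),('wedge',(141,330)),('deck',(110,300)),('deck',(220,250))]: print(n,P[p].round(4),hsv[p])
r,p=rect(P,roi&(z>.045),'block')
m=roi&(z>.02)&(z<.04)
rect(P,m&(hsv[...,0]<16)&(np.mgrid[:420,:560][0]>160),'fence+stop')
w=m&(np.mgrid[:420,:560][0]<165)
brown=(hsv[...,0]<15)
rect(P,w&~brown,'wedge');rect(P,w&brown,'rail')
E
```

```text
block [0.6114 0.0354 0.0576] [ 12 122 198]
block [0.6033 0.0806 0.058 ] [ 12 119 212]
fence [ 0.6305 -0.1044  0.0318] [ 14 170 209]
stop [ 0.5851 -0.1444  0.0329] [ 12 166 138]
rail [0.5324 0.0109 0.0276] [ 13 172 197]
wedge [0.5683 0.1735 0.0307] [ 21 122 241]
deck [0.5266 0.1389 0.0267] [ 14 171 200]
deck [0.6707 0.0539 0.0134] [ 25  87 243]
block n 4405 z 0.0576 box [164 161 123  43] corners [[515.5, -32.29999923706055], [621.7000122070312, -38.29999923706055], [630.2000122070312, 111.0999984741211], [523.9000244140625, 117.0999984741211]]
fence+stop n 2627 z 0.0323 box [ 77 161 121  57] corners [[557.9000244140625, -157.5], [634.2000122070312, -166.89999389648438], [652.7999877929688, -16.899999618530273], [576.4000244140625, -7.5]]
wedge n 2771 z 0.0305 box [267 123 112  35] corners [[535.2999877929688, 96.30000305175781], [577.7999877929688, 91.0], [595.4000244140625, 230.39999389648438], [552.9000244140625, 235.8000030517578]]
rail n 3764 z 0.0275 box [ 96 104 219  51] corners [[519.7999877929688, 156.0], [531.7000122070312, -126.9000015258789], [555.0, -125.9000015258789], [543.0999755859375, 156.89999389648438]]
```

```bash
cat >> h.py <<'E'
by=np.array([.123,.9924]); bx=np.array([.9924,-.123]); C=np.array([.6155,-.139])
def loc(q): q=np.asarray(q)[...,:2]-C; return np.stack([q@bx,q@by],-1)
def wld(x,y): return C+np.array([x,y])/1000@np.stack([bx,by])
def block(P,roi):
    m=(roi&(P[...,2]>.05)&(P[...,2]<.064)).astype(np.uint8); m=cv2.morphologyEx(m,cv2.MORPH_OPEN,np.ones((9,9)))
    r,p=rect(P,m,'block'); q=cv2.boxPoints(r)/1000; L=loc(q)*1000
    print('block local',L.round(1).tolist(),'centre',L.mean(0).round(1),'size',r[1])
    e=max(((q[1]-q[0]),(q[2]-q[1])),key=np.linalg.norm); e=e*np.sign(e[1]); print('skew',np.arctan2(e[0],e[1])-np.arctan2(by[0],by[1]))
E
python3 - <<'E'
from h import *
c=dict(np.load('pics/w1.npz')); P=world(c)
roi=np.zeros(P.shape[:2],bool); roi[90:240,60:388]=1
block(P,roi)
print(loc(np.array([[.5353,.0963],[.5778,.091],[.5954,.2304],[.5529,.2358],[.5431,.1569],[.555,-.1259]])).round(4)*1000)
E
```

```text
block n 4147 z 0.0576 box [165 163 122  40] corners [[576.2000122070312, -35.70000076293945], [621.5999755859375, -38.29999923706055], [630.2000122070312, 111.0999984741211], [584.7000122070312, 113.69999694824219]]
block local [[-51.7, 97.7], [-6.3, 100.7], [-16.2, 250.0], [-61.6, 247.0]] centre [-34.  173.8] size (149.5764923095703, 45.54167938232422)
skew -0.06623955843002001
[[-108.5  223.6]
 [ -65.7  223.6]
 [ -65.4  364.1]
 [-108.2  364.3]
 [-108.2  284.7]
 [ -61.7    5.6]]
```

Request:
servo_tool --pt "-11 45 0 1" --pt "0 0 40 0" --pt "0 0 40 0" --pt "0 0 40 0" --pt "0 0 40 0" --pt "0 0 30 0" --pt "0 0 25 0" --pt "0 0 20 0" --pt "0 0 0 0" --pt "0 0 0 0"

```text
time: 2.7
ee_pos: [0.6153, 0.1527, 0.0553]
eef_rot: [0.061, 0.998, -0.0, -0.001]
wrist_force: [0.2, -1.0, 0.0]
opening: -0.0005
grip_force: 0.0
```

```bash
cat >> h.py <<'E'
def st():
    from scipy.spatial.transform import Rotation as R
    s=arm.state(); M=R.from_quat(s['eef_rot']).as_matrix()
    print('t',s['time'],'tcp local',(loc(s['ee_pos'])*1000).round(1),'z',s['ee_pos'][2].round(4),'ty·by,bx',(M[:2,1]@by).round(4),(M[:2,1]@bx).round(4),'tz',M[:,2].round(4),'F',s['wrist_force'].round(1))
E
python3 -c "
from h import *
st()"
```

```text
t 2.7 tcp local [-36.1 289.5] z 0.0553 ty·by,bx 1.0 -0.0005 tz [-0.0014 -0.     -1.    ] F [ 0.2 -1.   0. ]
```

Request:
servo_tool --pt "0 -8 4 0" --pt "0 -6 0 0" --pt "0 -4 0 0" --pt "0 -3 0 0" --pt "0 -3 0 0" --pt "0 -3 0 0" --pt "0 -3 0 0" --pt "0 -4 0 0" --pt "0 -5 0 0" --pt "0 -5 0 0"

```text
time: 3.7
ee_pos: [0.6112, 0.1084, 0.0514]
eef_rot: [0.061, 0.998, 0.0, 0.0]
wrist_force: [0.8, 2.5, 1.7]
opening: 0.0001
grip_force: 1.4
```

Request:
servo_tool --pt "0 -5 0 0" --pt "0 -5 0 0" --pt "0 -5 0 0" --pt "0 -5 0 0" --pt "0 -5 0 0" --pt "0 -5 0 0" --pt "0 -5 0 0" --pt "0 -5 0 0" --pt "0 -4 0 0" --pt "0 0 0 0"

```text
time: 4.7
ee_pos: [0.6055, 0.064, 0.0511]
eef_rot: [0.062, 0.998, -0.0, -0.0]
wrist_force: [0.1, 1.6, 0.5]
opening: -0.0
grip_force: 0.1
```

```bash
python3 - <<'E'
from h import *
st()
c=snap('wrist','w2')
E
```

```text
t 4.7 tcp local [-34.9 200.3] z 0.0511 ty·by,bx 1.0 0.0003 tz [-5.e-04 -8.e-04 -1.e+00] F [0.1 1.6 0.5]
```

View pics/w2.png

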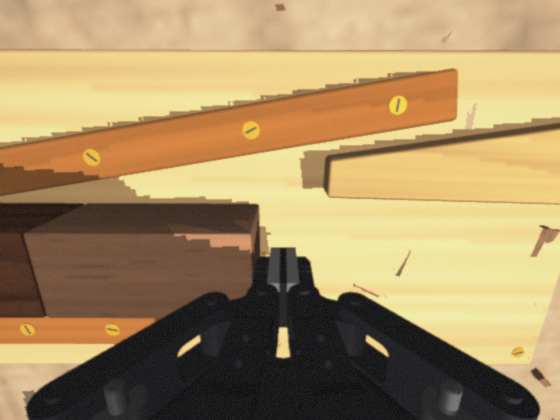

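The block's end (258,205–260) is in contact with the fingers and the block looks nearly straight along the fence. I'll keep pushing.

Request:
servo_tool --pt "0 -4 0 0" --pt "0 -5 0 0" --pt "0 -5 0 0" --pt "0 -4 0 0" --pt "0 -3 0 0" --pt "0 -2 0 0" --pt "0 -2 0 0" --pt "0 -2 0 0" --pt "0 -2 0 0" --pt "0 0 0 0"

```text
time: 5.75
ee_pos: [0.6021, 0.0358, 0.0513]
eef_rot: [0.062, 0.998, -0.0, -0.0]
wrist_force: [-0.3, 0.8, -0.0]
opening: -0.0
grip_force: 0.1
```

```bash
python3 - <<'E'
from h import *
st()
c=snap('wrist','w3'); P=world(c)
b=(P[...,2]>.053)&(P[...,2]<.062); L=loc(P)*1000
m=b&(np.mgrid[:420,:560][1]<290)&(L[...,0]<-5)&(L[...,0]>-70)
m=cv2.morphologyEx(m.astype(np.uint8),cv2.MORPH_OPEN,np.ones((9,9)))>0
x,y=L[m].T
for a in range(20,160,15):
    s=(y>a)&(y<a+10)
    if s.sum()>50: print(a,np.percentile(x[s],[.5,99.5]).round(1))
print(np.percentile(y,[.5,99.7]))
E
```

```text
t 5.75 tcp local [-34.8 171.8] z 0.0513 ty·by,bx 1.0 0.0001 tz [-1.e-04 -3.e-04 -1.e+00] F [-0.3  0.8 -0. ]
35 [-45.6 -17.6]
50 [-61.8 -17.9]
65 [-61.6 -17.2]
80 [-61.6 -16.9]
95 [-61.5 -17.1]
110 [-61.4 -17.8]
125 [-61.3 -26.1]
140 [-61.2 -28.8]
155 [-61.1 -33.2]
[ 40.54297676 160.03016545]
```

Request:
servo_tool --pt "0 12 0 0" --pt "10 0 -40 0" --pt "30 0 -10 0" --pt "17 -40 0 0" --pt "0 -44 0 0" --pt "0 -14 0 0" --pt "0 0 30 0" --pt "0 0 14 0" --pt "0 0 6 0" --pt "0 0 0 0"

```text
time: 6.8
ee_pos: [0.5344, -0.0412, 0.0503]
eef_rot: [0.061, 0.998, 0.0, -0.001]
wrist_force: [0.5, 0.8, -0.1]
opening: 0.0001
grip_force: 0.0
```

```bash
python3 -c "
from h import *
st()"
```

```text
t 6.8 tcp local [-92.5  87. ] z 0.0503 ty·by,bx 1.0 -0.001 tz [-2.2e-03  8.0e-04 -1.0e+00] F [ 0.5  0.8 -0.1]
```

Contact is expected near x=-72 and the final position near -57, so I'll push toward the fence gently.

Request:
servo_tool --pt "-8 0 0 0" --pt "-6 0 0 0" --pt "-3 0 0 0" --pt "-3 0 0 0" --pt "-3 0 0 0" --pt "-3 0 0 0" --pt "-3 0 0 0" --pt "-2 0 0 0" --pt "0 0 0 0"

```text
time: 7.7
ee_pos: [0.5662, -0.0461, 0.0513]
eef_rot: [0.062, 0.998, -0.0, 0.0]
wrist_force: [-1.2, -0.6, 0.5]
opening: -0.0005
grip_force: 0.6
```

```bash
python3 -c "
from h import *
st()"
```

```text
t 7.7 tcp local [-60.3  86.1] z 0.0513 ty·by,bx 1.0 0.0001 tz [ 9.e-04 -1.e-04 -1.e+00] F [-1.2 -0.6  0.5]
```

Request:
servo_tool --pt "-1 0 0 0" --pt "-1 0 0 0" --pt "-1 0 0 0" --pt "0 0 0 0"

```text
time: 8.1
ee_pos: [0.568, -0.0463, 0.0512]
eef_rot: [0.062, 0.998, 0.0, -0.001]
wrist_force: [-6.1, 0.5, 3.6]
opening: 0.0002
grip_force: 3.0
```

```bash
python3 -c "
from h import *
st(); snap('top','t4')"
```

```text
t 8.1 tcp local [-58.5  86.2] z 0.0512 ty·by,bx 1.0 -0.0002 tz [-2.1e-03  3.0e-04 -1.0e+00] F [-6.1  0.5  3.6]
```

Request:
servo_tool --pt "10 0 0 0" --pt "0 0 -45 0" --pt "-20 44 0 0" --pt "-25 44 0 0" --pt "0 18 0 0" --pt "0 0 30 0" --pt "0 0 15 0" --pt "0 0 4 0" --pt "0 0 0 0"

```text
time: 9.05
ee_pos: [0.6152, 0.0535, 0.0465]
eef_rot: [0.062, 0.998, 0.0, -0.001]
wrist_force: [-0.1, -0.4, -0.9]
opening: 0.0001
grip_force: 0.0
```

Request:
servo_tool --pt "0 -6 0 0" --pt "0 -4 0 0" --pt "0 -3 0 0" --pt "0 -3 0 0" --pt "0 -3 0 0" --pt "0 -2 0 0" --pt "0 0 0 0"

```text
time: 9.75
ee_pos: [0.6137, 0.0332, 0.0475]
eef_rot: [0.062, 0.998, 0.0, 0.0]
wrist_force: [0.2, 0.6, 0.9]
opening: -0.0
grip_force: 0.4
```

```bash
python3 -c "
from h import *
st()"
```

```text
t 9.75 tcp local [-22.9 170.6] z 0.0475 ty·by,bx 1.0 0.0001 tz [ 5.e-04  2.e-04 -1.e+00] F [0.2 0.6 0.9]
```

Request:
servo_tool --pt "0 -3 0 0" --pt "0 -2 0 0" --pt "0 -2 0 0" --pt "0 -1 0 0" --pt "0 0 0 0"

```text
time: 10.25
ee_pos: [0.6128, 0.0265, 0.0475]
eef_rot: [0.062, 0.998, 0.001, 0.0]
wrist_force: [1.4, 8.8, 1.4]
opening: -0.0002
grip_force: 4.0
```

Request:
servo_tool --pt "0 -1 0 0" --pt "0 -1 0 0" --pt "0 -1 0 0" --pt "0 0 0 0"

```text
time: 10.65
ee_pos: [0.6126, 0.0264, 0.0476]
eef_rot: [0.062, 0.998, 0.003, 0.001]
wrist_force: [2.2, 18.0, 2.7]
opening: -0.0001
grip_force: 9.2
```

```bash
python3 -c "
from h import *
st()"
```

```text
t 10.65 tcp local [-23.2 163.7] z 0.0476 ty·by,bx 1.0 0.0004 tz [ 0.0014  0.0068 -1.    ] F [ 2.2 18.   2.7]
```

Request:
servo_tool --pt "0 8 0 0" --pt "0 4 -40 0" --pt "10 45 0 0" --pt "15 45 0 0" --pt "15 45 0 0" --pt "12 45 0 0" --pt "12 40 0 0" --pt "0 0 0 0"

```text
time: 11.45
ee_pos: [0.5756, 0.2644, 0.0869]
eef_rot: [0.059, 0.998, 0.0, -0.0]
wrist_force: [0.3, -0.9, -0.1]
opening: 0.0
grip_force: 0.0
```

```bash
python3 - <<'E'
from h import *
st()
c=snap('wrist','w5'); P=world(c); L=loc(P)*1000; z=P[...,2]
hsv=cv2.cvtColor(c['image'],cv2.COLOR_RGB2HSV)
m=(z>.024)&(z<.036)&(hsv[...,0]>16)&(L[...,1]>200)&(L[...,1]<380)&(L[...,0]<-40)&(L[...,0]>-130)
r,p=rect(P,cv2.morphologyEx(m.astype(np.uint8),cv2.MORPH_OPEN,np.ones((5,5))),'wedge'); print(loc(cv2.boxPoints(r)/1000).round(4)*1000)
m=(z>.05)&(z<.062)&(L[...,1]>60)&(L[...,1]<160)&(L[...,0]>-70)&(L[...,0]<10)
print(m.sum()); x,y=L[m].T
for a in (80,100,120,140): 
    s=(y>a)&(y<a+10); print(a,s.sum(), np.percentile(x[s],[1,99]).round(1) if s.sum()>20 else '')
print(np.percentile(y,99.5))
E
```

```text
t 11.45 tcp local [-89.2 395.4] z 0.0869 ty·by,bx 1.0 -0.0055 tz [-6.e-04  2.e-04 -1.e+00] F [ 0.3 -0.9 -0.1]
wedge n 1848 z 0.0306 box [127 241 109  23] corners [[567.5999755859375, 158.89999389648438], [585.0999755859375, 156.3000030517578], [595.9000244140625, 229.39999389648438], [578.2999877929688, 232.0]]
[[-84.2 289.8]
 [-66.5 289.4]
 [-64.8 363.2]
 [-82.5 363.6]]
0
80 0 
100 0 
120 0 
140 0 Traceback (most recent call last):
  File "<stdin>", line 11, in <module>
    return _quantile_unchecked(
        a, q, axis, out, overwrite_input, method, keepdims, weights)
    return _ureduce(a,
                    func=_quantile_ureduce_func,
    ...<5 lines>...
                    overwrite_input=overwrite_input,
                    method=method)
    r = func(a, **kwargs)
    result = _quantile(arr,
                       quantiles=q,
    ...<2 lines>...
                       out=out,
                       weights=wgt)
    slices_having_nans = np.isnan(arr[-1, ...])
                                  ~~~^^^^^^^^^
IndexError: index -1 is out of bounds for axis 0 with size 0
```

View pics/w5.png

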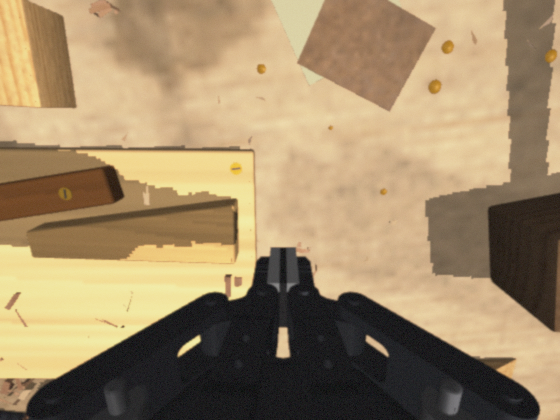

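Request:
servo_tool --pt "-2 0 20 0" --pt "0 0 20 0" --pt "0 0 11 0" --pt "0 -6 0 0" --pt "0 -5 0 0" --pt "0 -4 0 0" --pt "0 -3 0 0" --pt "0 -3 0 0" --pt "0 -3 0 0" --pt "0 0 0 0"

```text
time: 12.5
ee_pos: [0.5763, 0.236, 0.0365]
eef_rot: [0.062, 0.998, -0.0, 0.0]
wrist_force: [-0.4, 0.5, -1.2]
opening: -0.0003
grip_force: 0.0
```

```bash
python3 -c "
from h import *
st()"
```

```text
t 12.5 tcp local [-85.  367.3] z 0.0365 ty·by,bx 1.0 0.0001 tz [ 3.e-04 -1.e-04 -1.e+00] F [-0.4  0.5 -1.2]
```

Request:
servo_tool --pt "0 -4 0 0" --pt "0 -5 0 0" --pt "0 -5 0 0" --pt "0 -5 0 0" --pt "0 -5 0 0" --pt "0 -5 0 0" --pt "0 -5 0 0" --pt "0 -5 0 0" --pt "0 -5 0 0" --pt "0 -5 0 0"

```text
time: 13.5
ee_pos: [0.5702, 0.1873, 0.0363]
eef_rot: [0.062, 0.998, -0.0, 0.0]
wrist_force: [-0.1, 0.3, 0.0]
opening: -0.0001
grip_force: 0.4
```

```bash
cat > look.py <<'E'
from h import *
import sys
st()
c=snap('wrist',sys.argv[1]); P=world(c); L=loc(P)*1000; z=P[...,2]
hsv=cv2.cvtColor(c['image'],cv2.COLOR_RGB2HSV)
m=(z>.026)&(z<.036)&(hsv[...,0]>16)&(L[...,1]<380)&(L[...,0]<-38)&(L[...,0]>-125)
m=cv2.morphologyEx(m.astype(np.uint8),cv2.MORPH_OPEN,np.ones((5,5)))
n,l,s,_=cv2.connectedComponentsWithStats(m); k=1+s[1:,4].argmax(); x,y=L[l==k].T
print('wedge y',np.percentile(y,[.5,99.5]).round(1))
for a in range(20,360,20):
    q=(y>a)&(y<a+6)
    if q.sum()>15: print(a,np.percentile(x[q],[1,99]).round(1))
E
python3 look.py w6
```

```text
t 13.5 tcp local [-85.1 318.2] z 0.0363 ty·by,bx 1.0 0.0 tz [ 0. -0. -1.] F [-0.1  0.3  0. ]
wedge y [294.3 304.4]
300 [-107.6 -100.3]
```

View pics/w6.png

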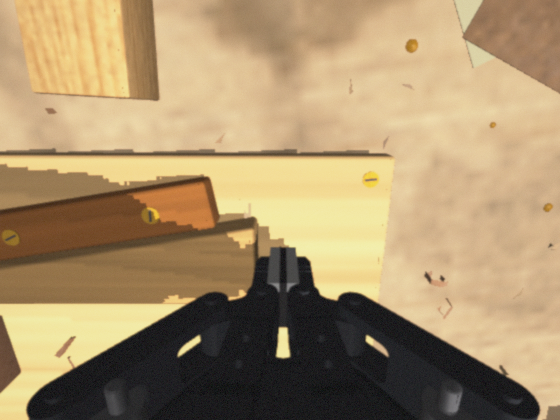

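The wedge (0–257, 225–303) is sliding straight, its slanting edge is close to the rail and its straight edge is level in the image. I'll continue along the rail.

Request:
servo_tool --pt "0 -5 0 0" --pt "0 -5 0 0" --pt "0 -5 0 0" --pt "-0.4 -5 0 0" --pt "-0.8 -5 0 0" --pt "-0.8 -5 0 0" --pt "-0.8 -5 0 0" --pt "-0.8 -5 0 0" --pt "-0.8 -5 0 0" --pt "-0.8 -5 0 0"

```text
time: 14.55
ee_pos: [0.5694, 0.137, 0.0364]
eef_rot: [0.062, 0.998, 0.0, 0.0]
wrist_force: [1.0, 0.8, 0.1]
opening: 0.0
grip_force: 0.8
```

```bash
sed -i "s/&(hsv\[...,0\]>16)&(L/\&((hsv[...,0]>16)|(hsv[...,1]<135))\&(L/" look.py; python3 look.py w7
```

```text
t 14.55 tcp local [-79.7 268.3] z 0.0364 ty·by,bx 1.0 -0.0 tz [ 4.e-04  1.e-04 -1.e+00] F [1.  0.8 0.1]
wedge y [124.9 258.2]
120 [-80.6 -59.5]
140 [-84.3 -59.9]
160 [-87.5 -60.3]
180 [-90.8 -60.4]
200 [-94.3 -60.6]
220 [-97.6 -64.2]
240 [-101.   -64.9]
260 [-86.2 -84.8]
```

View pics/w7.png

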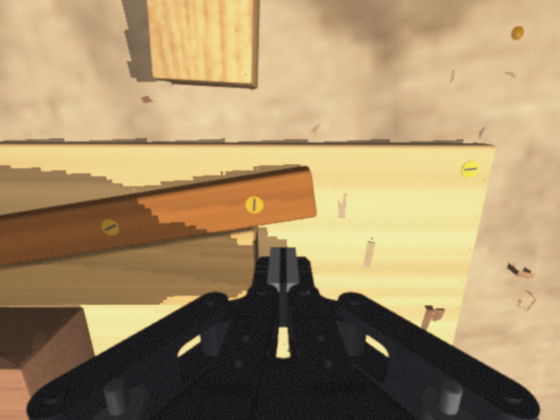

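The wedge lies along the rail, parallel, with its straight edge at x≈-60 and its butt at y≈254. It has 80–90 mm still to go.

Request:
servo_tool --pt "-0.8 -5 0 0" --pt "-0.8 -5 0 0" --pt "-0.8 -5 0 0" --pt "-0.8 -5 0 0" --pt "-0.8 -5 0 0" --pt "-0.8 -5 0 0" --pt "-0.8 -5 0 0" --pt "-0.8 -5 0 0" --pt "-0.8 -5 0 0" --pt "-0.8 -5 0 0"

```text
time: 15.6
ee_pos: [0.5711, 0.0864, 0.0363]
eef_rot: [0.062, 0.998, 0.0, 0.0]
wrist_force: [1.9, 1.1, 0.5]
opening: -0.0002
grip_force: 0.9
```

Request:
servo_tool --pt "-0.6 -4 0 0" --pt "-0.5 -3 0 0" --pt "-0.5 -3 0 0" --pt "-0.3 -2 0 0" --pt "-0.3 -2 0 0" --pt "0 0 0 0"

```text
time: 16.2
ee_pos: [0.5713, 0.0724, 0.0362]
eef_rot: [0.062, 0.998, -0.0, -0.0]
wrist_force: [0.6, -0.4, 0.9]
opening: 0.0
grip_force: 0.1
```

```bash
python3 look.py w8
```

```text
t 16.2 tcp local [-69.9 204.3] z 0.0362 ty·by,bx 1.0 -0.0 tz [-6.e-04 -3.e-04 -1.e+00] F [ 0.6 -0.4  0.9]
wedge y [ 59.2 193.9]
60 [-71.2 -45.9]
80 [-74.4 -45.8]
100 [-77.7 -45.9]
120 [-81.1 -45.7]
140 [-84.5 -45.9]
160 [-87.8 -56.5]
180 [-90.9 -56. ]
```

Request:
servo_tool --pt "-0.3 -2 0 0" --pt "-0.3 -2 0 0" --pt "-0.3 -2 0 0" --pt "-0.3 -2 0 0" --pt "-0.3 -2 0 0" --pt "0 0 0 0"

```text
time: 16.85
ee_pos: [0.5717, 0.0622, 0.0362]
eef_rot: [0.062, 0.998, -0.0, -0.0]
wrist_force: [-0.2, -0.1, -0.4]
opening: -0.0001
grip_force: 0.0
```

Request:
servo_tool --pt "-0.3 -2 0 0" --pt "-0.3 -2 0 0" --pt "-0.2 -1 0 0" --pt "-0.2 -1 0 0" --pt "0 0 0 0"

```text
time: 17.35
ee_pos: [0.5718, 0.0573, 0.0363]
eef_rot: [0.062, 0.998, 0.001, -0.0]
wrist_force: [-0.5, 4.8, 0.4]
opening: 0.0
grip_force: 2.6
```

Now jamming at butt y≈175, as expected. I'll raise the force.

Request:
servo_tool --pt "0 -1 0 0" --pt "0 -1 0 0" --pt "0 -1 0 0" --pt "0 0 0 0"

```text
time: 17.75
ee_pos: [0.5717, 0.0567, 0.0364]
eef_rot: [0.062, 0.998, 0.003, 0.0]
wrist_force: [1.7, 14.8, -0.4]
opening: 0.0002
grip_force: 7.5
```

Request:
servo_tool --pt "0 -1 0 0" --pt "0 -1 0 0" --pt "0 -1 0 0" --pt "0 0 0 0" --pt "0 0 0 0"

```text
time: 18.25
ee_pos: [0.5717, 0.0562, 0.0366]
eef_rot: [0.062, 0.998, 0.005, 0.001]
wrist_force: [2.8, 23.8, 0.3]
opening: -0.0001
grip_force: 12.5
```

```bash
python3 look.py w9
```

```text
t 18.25 tcp local [-67.5 188.3] z 0.0366 ty·by,bx 0.9999 0.0012 tz [ 0.0019  0.0095 -1.    ] F [ 2.8 23.8  0.3]
wedge y [ 45.8 177.5]
40 [-67.9 -46.8]
60 [-71.3 -45.9]
80 [-74.4 -45.9]
100 [-77.8 -45.7]
120 [-81.1 -45.9]
140 [-84.6 -52. ]
160 [-87.8 -52.8]
180 [-73.9 -72.7]
```

Request:
servo_tool --pt "0 4 0 0" --pt "0 8 0 0" --pt "0 10 0 0" --pt "0 0 -40 0" --pt "0 0 -50 0" --pt "0 0 -50 0" --pt "0 -40 -50 0" --pt "30 -40 -20 0" --pt "0 0 0 0" --pt "0 0 0 0"

```text
time: 19.3
ee_pos: [0.538, 0.0073, 0.2346]
eef_rot: [0.063, 0.998, -0.0, 0.001]
wrist_force: [-0.7, -0.4, -0.2]
opening: -0.0001
grip_force: 0.0
```

```bash
python3 - <<'E'
from h import *
st()
c=snap('wrist','w10'); P=world(c); L=loc(P)*1000; z=P[...,2]
hsv=cv2.cvtColor(c['image'],cv2.COLOR_RGB2HSV)
roi=(L[...,0]>-125)&(L[...,0]<30)&(L[...,1]>-40)&(L[...,1]<300)&(np.mgrid[:420,:560][0]<245)
block(P,roi)
m=roi&(z>.026)&(z<.038)&(L[...,0]>-42)
x,y=L[m].T; print('fence n',m.sum(),'y',np.percentile(y,[.5,99.5]).round(1),'x',np.percentile(x,[.5,99.5]).round(1))
m=roi&(z>.026)&(z<.036)&((hsv[...,0]>16)|(hsv[...,1]<135))&(L[...,0]<-40)
m=cv2.morphologyEx(m.astype(np.uint8),cv2.MORPH_OPEN,np.ones((5,5)))
r,p=rect(P,m,'wedge'); print(loc(cv2.boxPoints(r)/1000).round(4)*1000,np.median(p[:,2]))
E
```

```text
t 19.3 tcp local [-94.9 135.6] z 0.2346 ty·by,bx 1.0 0.0018 tz [ 1.5e-03 -5.0e-04 -1.0e+00] F [-0.7 -0.4 -0.2]
block n 1669 z 0.0575 box [199 227  97  18] corners [[573.9000244140625, -91.69999694824219], [593.7000122070312, -94.0999984741211], [606.4000244140625, 13.300000190734863], [586.5999755859375, 15.699999809265137]]
block local [[-47.1, 41.8], [-27.1, 41.9], [-27.7, 150.1], [-47.7, 150.0]] centre [-37.4  95.9] size (108.16281127929688, 19.939773559570312)
skew -0.005429942430559789
fence n 254 y [-25.1  -6.6] x [-41.6 -16.1]
wedge n 3107 z 0.0306 box [199 186 119  36] corners [[533.0999755859375, -93.19999694824219], [575.2000122070312, -98.19999694824219], [591.7000122070312, 41.599998474121094], [549.5999755859375, 46.599998474121094]]
[[-87.4  35.3]
 [-45.   35.5]
 [-45.8 176.3]
 [-88.3 176.1]] 0.030610285319541797
```

View pics/w10.png

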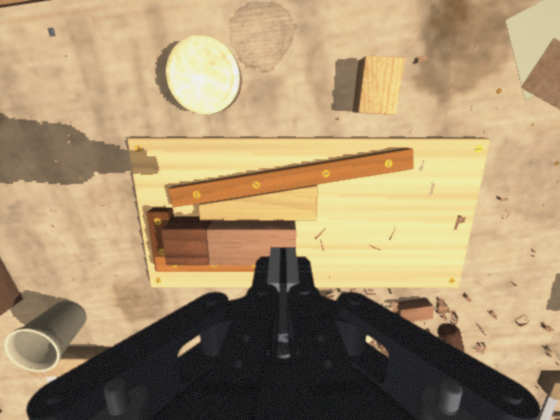

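The block is home: its free end is at y=150.0, and it sits against the fence with 0.005 rad of skew. The wedge is flush along it with its origin at y≈106, and its butt stands 26 mm beyond the block. The picture shows everything seated and the robot clear, so I'll hand in.

```bash
python3 -c "
from plant import arm
print(arm.hand_in())"
```

```text
the job is handed in; nothing more can be done
None
```

I handed the job in, with no score returned: the block sits in the corner against the end stop and fence, and the wedge is jammed flush along it (pushed to about 24 N and still in place after release).

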